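Take the intake filter out of the cold well for rinsing

TASK

The cold well's air filter needs rinsing: turn the red isolator to off until it clicks, draw the green filter straight and level out of its slot, and set it down gently, flat and mesh up, on the floor of the white drain tray. There is nothing to grip at first: draw it part way with a fingertip in its pull hole, then take hold of the end that has come out; near the end you will feel it meet its anti-drop stop, so lift it lightly over that and never force it. Keep it level all the way, and leave everything else where it stands.

Things in the scene. Friction and masses are not known exactly. Their poses are not given: they have to be found in the camera images.
- cold_well: Counter-top cold well, fixed: steel base, black cap, aluminium deck, 190 (x) x 350 (y) x 84 mm; origin under its centre, z up. Along its x = 0 line the filter lies in a channel 63 mm wide and 14.5 mm high, floor 60 mm above the origin, that runs out through its -y end face (y = -173 mm). Round lidded tin, top 120 mm above the worktop, at its +y end.
- slot_mouth (a point): Centre of the slot in the cold well's -y end face, 67 mm above the worktop. The deck (82.5 mm high) has an intake opening 46 mm wide over the filter, 46 to 150 mm toward -y of the well's centre; a solid bridge closes it above the slot. Below it is hollow down to 50 mm. A low stop is clipped across the channel's floor inside the mouth, its place varies.
- filter: Green cassette with dark mesh, loose, 60 (x) x 130 (y) mm, 9 mm thick, 90 g, with a 2.5 mm foot under its rear end (y = 30 to 65 mm). Origin: centre, at the foot's underside; mesh +z up. At first home, axes as the well's, end flush. Slides out to -y; somewhere past 60 mm the foot meets the stop (feel for it): ease off, lift it lightly against the roof to pass. Pinch its sides at y = -65 to 30.
- filter_pull (a point): Centre of the filter's pull hole, at its top face (11.5 mm above its origin): a through hole 46 (x) x 34 (y) mm, open from above through the intake opening; y = +40 mm in the filter's frame. A finger in it can draw the filter about 60 mm toward -y before the bridge stops the finger. A spring click holds the filter home (up to 20 N to start). The drawn-out end may droop by some 0.04 rad.
- isolator (a joint): Red rotary handle on a yellow disc. 0 = on (bar along the well's y), 1.571 = off (bar along the well's x); grows clockwise seen from above. A spring snaps it to whichever end is nearer (about 0.1 N m at the ends, none at mid-turn). While it is on, a bolt locks the filter; at off the bolt is clear.
- isolator_grip (a point): Point on the handle's axis, at the height to grip. The bar is 12 mm thick, 44 mm long and 26 mm high; its top is 10 mm above this point and the yellow disc 22 mm below it. Axes turn with the handle: the bar lies along y.
- drain_tray: White slotted drain tray, fixed, 328 (x) x 448 (y) mm; its rim is 33 mm high and 12 mm wide, its flat floor 15 mm above the worktop. Origin under its centre.
- tray_free (a point): Middle of the free half of the tray's floor, on the floor (0, +90 mm in the tray's frame).
- glass_mug: Smoky glass mug, upside down on the tray's -y half; 103 x 121 x 106 mm, origin under its centre. A bystander.
- jigger: Steel double jigger standing behind the cold well, 47 mm wide, 78 mm high, origin under its centre. A bystander.
- steel_cup: Small steel cup standing behind the cold well, 56 mm wide, 32 mm high, origin under its centre. A bystander.
Things that resemble listed ones, but are neither listed nor needed, are in the scene too. Of the things that look like the filter, the largest one is meant.

How it is judged (in metres and radians):
On the way, in this order (a step that is already met when the one before it is completed fails the run):
1. the isolator is at off (value of joint isolator above 1.45 rad), for 0.2 s.
2. the filter is drawn out by 45 mm or more and still lies in its channel (y of filter in the frame of cold_well between -0.215 and -0.154 m and x of filter in the frame of cold_well between -0.004 and 0.004 m and z of filter in the frame of cold_well between 0.057 and 0.067 m), for 0.1 s.
3. the filter is wholly out of the slot (y of filter in the frame of cold_well below -0.24 m), for 0.05 s.
At the end, for the whole second after the job is handed in: the filter rests flat (tilt under 0.1 rad), mesh up, on the tray's floor (12 to 19 mm above the worktop, its centre within 130 mm in x and 190 mm in y of the tray's), the isolator is off (over 1.45 rad), and mug, jigger and cup are within 15 mm of where they stood (z of filter in the frame of drain_tray between 0.012 and 0.019 m and x of filter in the frame of drain_tray between -0.13 and 0.13 m and y of filter in the frame of drain_tray between -0.19 and 0.19 m and angle between filter's own z axis and vertical below 0.1 rad and linear speed of filter below 0.02 m/s and value of joint isolator above 1.45 rad and distance of each of glass_mug, jigger, steel_cup from where it was at the start of the episode below 0.015 m); the robot touches nothing.
It fails at once if the filter is forced against its channel or bolt (over 40 N) (contact force between filter and cold_well above 40 N).
It fails at once if the filter is tilted by more than 0.3 rad, so that its dust would fall off (angle between filter's own z axis and vertical above 0.3 rad).
It fails at once if the filter is dropped or slapped into the tray (faster than 0.35 m/s below the tray's rim) (linear speed of filter above 0.35 m/s and z of filter in the frame of drain_tray below 0.035 m).
It fails at once if the mug, the jigger or the cup is knocked over (angle between any of glass_mug, jigger, steel_cup's own z axis and vertical above 0.3 rad).
It also fails if it takes over 72 s, if anything falls off the work surface, if the arm or the gripper's body presses on something with over 40 N, if the wrist force passes 120 N, or if a joint passes its speed limit or range.

ROBOT

A 6-joint arm with a two-finger parallel gripper is mounted at the origin on a cart in front of the work surface, level with it; the furniture and walls round the work are solid. World frame = base frame: x ahead of the robot, y to its left, z up, the work surface at z = 0. Lengths are in m, angles in degrees, forces in N, time in s.
With the tool pointing down it reaches from about 0.3 to 0.75 m from the base axis. Payload 8.5 kg.
Tool frame: the origin (TCP) lies at the very end of the fingers, on their centre line; the grasp point (between the pads) lies 19 mm behind it (env.tcp_to_grasp is the distance from the TCP to the grasp point, in m); z points along the fingers, y is the line along which they close (so a half turn about z gives the same grasp; the last joint's range is limited). The gripper opens to 85 mm and grips with 20 to 120 N. Pads are 22 mm wide; open, the fingers measure 114 mm over their backs; the gripper's body (76 mm by 85 mm) begins 54 mm behind the grasp point. The pads swing forward as they close: fully open they stand 13 mm farther back than shut.
Start: joints at [54.242, 21.807, 74.336, -0, 83.858, -12.336], TCP at [0.219, 0.505, 0.231] pointing down, gripper open.
Joint ranges: [-178.18, 178.18], [-50.72, 133.34], [12.68, 142.11], [-81.47, 261.47], [9.98, 163.14], [-165.26, 165.26]. Speed limits (degrees/s): [136.94, 136.94, 180, 180, 180, 180].

INTERFACE

Orientations are given as a 3x3 rotation matrix whose columns are the frame's x, y, z axes.
In Python, from rig import status, get_image, env gives the robot as it stands.
- The arm moves only by the shell command python3 -m handwheel 'ROWS' [FORCE]. ROWS is text: rows parted by semicolons, each of 7 numbers parted by spaces: the shift along the world's x, y, z in cm, then the turn, a rotation vector about the world's x, y, z in degrees, then the opening, from 0 (shut) to 1 (fully open). In form: dx dy dz wx wy wz gripper; .... A call has 1 to 8 rows; each row is the pose to reach, as a shift and turn from the pose commanded when the call began; what a row does not reach only later rows make up. A row lasts 1/12 s, in which the tool goes at most 41.7 mm and 7.16 degrees, less where a joint would pass 70% of its speed; a pose out of reach is approached as far as the arm can. A call with a gripper value outside its range is refused whole. The fingers move at their own pace and stop on an object; FORCE is the grip in N (left out, the last holds). Time passes only in rows, so rows that repeat a pose let the fingers close. It gives the time, the measured TCP pose, the force, the opening and the grip force at its end, in the units of the state.
- status.observe(): the state, without advancing time (a new reading comes with each control period).
- get_image(name): name is "scene" or "top" or "wrist"; returns a dict with "color" (384x512x3 uint8, red, green, blue), "vertical_fov" (degrees; the focal length in pixels is half the picture's height over the tangent of half this angle, whatever the lens; pixels are square), "cx", "cy" (the principal point, pixels), "xyz" and "orientation" of the camera in the world. Camera axes: x right, y down, z forward; pixel columns grow to the right and rows downward; lengths in m; the calibration is good to about 2 mm. A picture is of the moment at which its call begins. There is no depth.
- env.close_job(): hands the job in; it is judged then, once.
The state is a dict: "time_s": time; "q": joint angles; "qvel": joint speeds; "joint_efforts": joint torques, N m; "position": TCP position; "tool_rot": TCP orientation; "ft_force": force on the tool from outside, world axes, zero at the start; "wrist_torque": the same for the moment, N m; "grip_width": finger opening in m; "gripper_force": force on a finger pad.
Only numpy, scipy, OpenCV 4.12 (cv2) and the standard library are available. Lean on these libraries where they do the work, as an engineer would, in place of code of your own. Each camera call takes 0.05 s, during which the arm holds its last target. There are 200 camera calls.

## Working session

There is one attempt and no reset: what is moved stays moved. The work goes in short steps, Python scripts to look and compute and a shell command to move; the robot and the scene stay as the last step left them, time stands still between calls to the robot, and variables do not carry over. Pictures are saved under pics/ and viewed, at most 10 in all, crops included, and the job is handed in when it is done.

```bash
mkdir -p pics; ls
cat > h.py <<'E'
import numpy as np,cv2
from rig import status,get_image,env
def snap(n,f,crop=None,scale=1):
    d=get_image(n);im=d["color"][:,:,::-1]
    np.savez('pics/'+f+'.npz',**{k:np.array(d[k]) for k in("vertical_fov","cx","cy","xyz","orientation","color")})
    if crop: im=im[crop[1]:crop[3],crop[0]:crop[2]]
    im=cv2.resize(im,None,fx=scale,fy=scale,interpolation=cv2.INTER_CUBIC)
    cv2.imwrite('pics/'+f+'.png',im)
def ray(f,u,v,z):
    d=np.load('pics/'+f+'.npz');fl=192/np.tan(np.radians(float(d['vertical_fov']))/2)
    R=d['orientation'];p=d['xyz'];r=R@np.array([(u-d['cx'])/fl,(v-d['cy'])/fl,1]);return p+r*(z-p[2])/r[2]
def proj(f,P):
    d=np.load('pics/'+f+'.npz');fl=192/np.tan(np.radians(float(d['vertical_fov']))/2)
    c=d['orientation'].T@(np.array(P)-d['xyz']);return np.array([c[0]/c[2]*fl+d['cx'],c[1]/c[2]*fl+d['cy']])
E
python3 - <<'E'
from h import *
snap('scene','s0',scale=1.5);snap('top','t0',scale=1.5)
for f in('s0','t0'):
    d=np.load('pics/'+f+'.npz');print(d['vertical_fov'],d['cx'],d['cy'],d['xyz'],d['orientation'].round(3).tolist())
s=status.observe();print(s['position'],np.round(s['tool_rot'],3).tolist(),s['ft_force'],s['grip_width'],s['time_s'])
E
```

```text
pics
46.703753580105385 252.19893849134752 195.53906313736294 [-0.64639518 -0.72685669  1.06682405] [[0.609, -0.466, 0.642], [-0.793, -0.364, 0.488], [0.006, -0.806, -0.591]]
47.80031147103467 255.08151445179715 185.49832903072542 [0.32875317 0.09208531 1.52312519] [[0.019, -0.997, 0.077], [-1.0, -0.019, -0.002], [0.003, -0.077, -0.997]]
[0.2184718  0.50446623 0.23078321] [[-0.918, 0.398, -0.001], [0.398, 0.918, -0.001], [0.0, -0.001, -1.0]] [ 0.86960719  0.28185808 -0.2612867 ] 0.08533736664740438 0.1
```

View pics/t0.png

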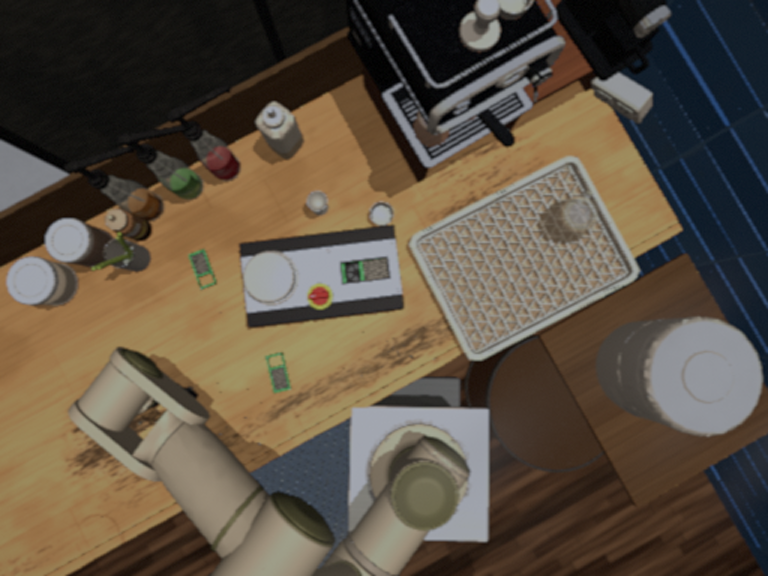

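View pics/s0.png

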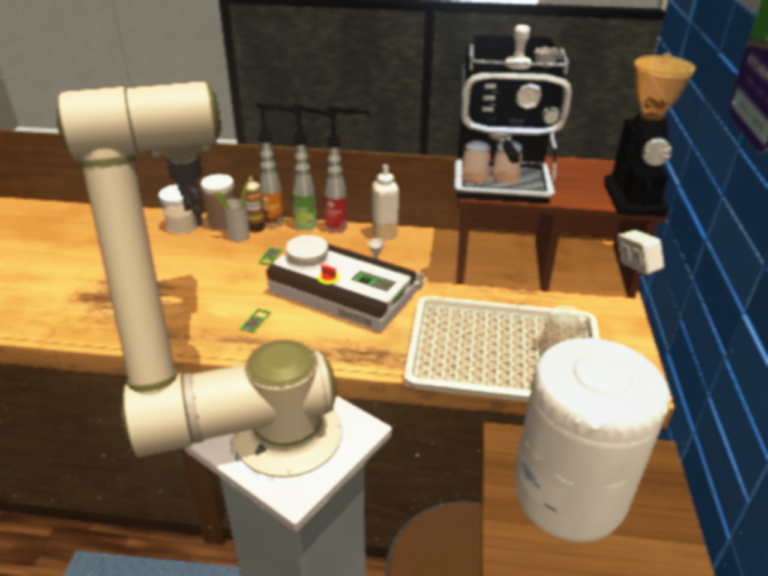

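The top view shows the well with corners at about (240,243), (393,226), (402,309) and (248,327). The tin is at its left (+y) end, the isolator is at (319,296) with its bar along the well's y, and the pull hole is at (351,271). The tray is on the right, with the mug at (572,217). The jigger is at (316,202), the cup at (381,214), and the two small green things are decoys.

Run:
```python
from h import *
c=[ray('t0',u/1.5,v/1.5,.083) for u,v in((240,243),(393,226),(402,309),(248,327))]
c=np.array(c)[:,:2];print(c.round(4).tolist(),[np.linalg.norm(c[i]-c[(i+1)%4]).round(4) for i in range(4)]);print('well',c.mean(0))
yv=(c[0]+c[3]-c[1]-c[2]);print('yaw',np.degrees(np.arctan2(-yv[0],yv[1])))
print('iso',ray('t0',319/1.5,296/1.5,.085),'hole',ray('t0',351/1.5,271/1.5,.07))
t=np.array([ray('t0',u/1.5,v/1.5,.033) for u,v in((409,242),(577,157),(638,272),(473,359))])[:,:2]
print('tray',t.round(3).tolist(),t.mean(0),[np.linalg.norm(t[i]-t[(i+1)%4]).round(4) for i in range(4)])
```

```text
[[0.5131, 0.4088], [0.558, 0.0683], [0.3729, 0.0451], [0.3267, 0.3844]] [np.float64(0.3435), np.float64(0.1866), np.float64(0.3425), np.float64(0.188)]
well [0.44265942 0.2266381 ]
yaw 7.627375582487417
iso [0.39808034 0.22936107 0.085     ] hole [0.45630534 0.16049922 0.07      ]
tray [[0.529, 0.03], [0.737, -0.359], [0.47, -0.499], [0.264, -0.12]] [ 0.49995    -0.23720797] [np.float64(0.4411), np.float64(0.3013), np.float64(0.4313), np.float64(0.3052)]
```

```bash
python3 -m handwheel '18 -27.5 0 0 0 -59 0.6;18 -27.5 0 0 0 -59 0.6;18 -27.5 0 0 0 -59 0.6;18 -27.5 0 0 0 -59 0.6;18 -27.5 0 0 0 -59 0.6;18 -27.5 0 0 0 -59 0.6;18 -27.5 0 0 0 -59 0.6;18 -27.5 0 0 0 -59 0.6' 40; python3 -m handwheel '0 0 0 0 0 0 0.6;0 0 0 0 0 0 0.6;0 0 0 0 0 0 0.6'
python3 - <<'E'
from h import *
snap('wrist','w0',scale=1.5)
d=np.load('pics/w0.npz');print(d['xyz'],d['orientation'].round(3).tolist())
s=status.observe();print(s['position'],np.round(s['tool_rot'],3).tolist(),s['q'],s['ft_force'],s['grip_width'],s['time_s'])
E
```

```text
time_s: 0.77
position: [0.3994, 0.2275, 0.2312]
tool_rot: [[-0.155, 0.988, -0.0], [0.988, 0.155, -0.0], [-0.0, -0.0, -1.0]]
ft_force: [0.6, 0.5, 0.7]
grip_width: 0.0516
gripper_force: 0.0
time_s: 1.02
position: [0.3983, 0.2298, 0.2311]
tool_rot: [[-0.162, 0.987, -0.001], [0.987, 0.162, 0.0], [0.0, -0.001, -1.0]]
ft_force: [0.5, 1.0, 0.1]
grip_width: 0.0511
gripper_force: 0.0
[0.38687478 0.30175121 0.37411439] [[0.987, 0.155, 0.046], [0.162, -0.944, -0.286], [-0.001, 0.29, -0.957]]
[0.39804113 0.23027482 0.23116884] [[-0.163, 0.987, -0.001], [0.987, 0.163, 0.0], [0.0, -0.001, -1.0]] [1.52385186e+01 1.27567309e+01 8.77555947e+01 1.31423559e-02
 7.95204262e+01 5.84866237e+00] [ 0.11702593 -0.44015951 -0.29754045] 0.05109312860978988 1.0667
```

View pics/w0.png

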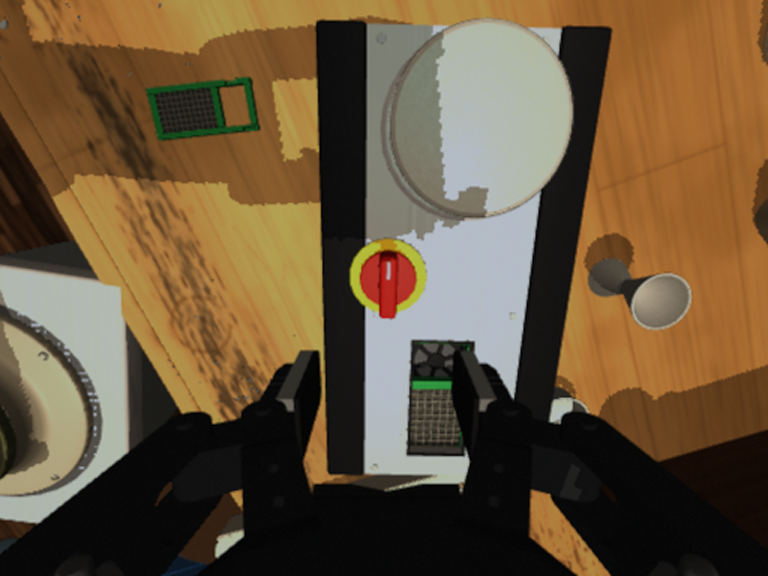

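The close view shows the isolator bar from about (388,252) to (388,317). The intake opening runs from (412,341)/(474,341) to (407,454)/(463,456), and the pull hole lies above the green bar at v=380. The cap's left edge runs from (318,22) to (328,474).

Run:
```python
from h import *
f='w0'
r=lambda u,v,z:ray(f,u/1.5,v/1.5,z)[:2].round(4)
print('bar',r(388,252,.115),r(388,317,.115), 'disc',r(388,279,.086), r(350,279,.086),r(426,279,.086))
o=[r(*p,.0825) for p in((412,341),(474,341),(463,456),(407,454))];print('open',o,np.mean(o,0))
print('cap L',r(318,22,.084),r(328,474,.084),'R',r(610,28,.084),r(545,474,.084))
print('screws',r(381,38,.0825),r(374,466,.0825),r(513,315,.0825))
print('filter bar edge top',r(413,380,.0715),r(453,380,.0715))
for z in (.09,.1,.11): print(z, proj('t0',[*r(388,285,z),z])*1.5)
```

```text
bar [0.3962 0.253 ] [0.4037 0.2079] disc [0.4006 0.2273] [0.3725 0.2227] [0.4287 0.2319]
open [array([0.428 , 0.1792]), array([0.4767, 0.1872]), array([0.4918, 0.079 ]), array([0.443 , 0.0731])] [0.459875 0.129625]
cap L [0.3296 0.3853] [0.3774 0.0422] R [0.5129 0.412 ] [0.567  0.0734]
screws [0.3702 0.3834] [0.4165 0.056 ] [0.5017 0.2136]
filter bar edge top [0.4369 0.1392] [0.4705 0.1448]
0.09 [321.3440034  294.52250371]
0.1 [319.69253873 294.48857646]
0.11 [317.97172741 294.45329456]
```

```bash
python3 -m handwheel '0.2 -0.1 -4 0 0 -1.2 0.5;0.2 -0.1 -8 0 0 -1.2 0.5;0.2 -0.1 -11 0 0 -1.2 0.5;0.2 -0.1 -13.3 0 0 -1.2 0.5;0.2 -0.1 -13.3 0 0 -1.2 0.5;0.2 -0.1 -13.3 0 0 -1.2 0' 30; python3 -m handwheel '0 0 0 0 0 0 0;0 0 0 0 0 0 0;0 0 0 0 0 0 0;0 0 0 0 0 0 0;0 0 0 0 0 0 0'
```

```text
time_s: 1.57
position: [0.3999, 0.2295, 0.0983]
tool_rot: [[-0.143, 0.99, -0.002], [0.99, 0.143, -0.0], [-0.0, -0.002, -1.0]]
ft_force: [-0.3, 0.1, -0.2]
grip_width: 0.0321
gripper_force: 0.0
time_s: 1.98
position: [0.3997, 0.2292, 0.1]
tool_rot: [[-0.141, 0.99, -0.0], [0.99, 0.141, 0.001], [0.001, 0.0, -1.0]]
ft_force: [-5.7, 0.6, 5.2]
grip_width: 0.0111
gripper_force: 31.0
```

```bash
python3 -m handwheel '0 0 0.2 0 0 -7 0;0 0 0.2 0 0 -14 0;0 0 0.2 0 0 -21 0;0 0 0.2 0 0 -28 0;0 0 0.2 0 0 -35 0;0 0 0.2 0 0 -42 0;0 0 0.2 0 0 -49 0;0 0 0.2 0 0 -56 0'; python3 -m handwheel '0 0 0 0 0 -7 0;0 0 0 0 0 -14 0;0 0 0 0 0 -21 0;0 0 0 0 0 -28 0;0 0 0 0 0 -34 0;0 0 0 0 0 -34 0;0 0 0 0 0 -34 0'
```

```text
time_s: 2.65
position: [0.3986, 0.2295, 0.1003]
tool_rot: [[0.746, 0.666, -0.004], [0.666, -0.746, 0.001], [-0.002, -0.003, -1.0]]
ft_force: [-6.4, 6.8, -12.0]
grip_width: 0.0113
gripper_force: 32.9
time_s: 3.23
position: [0.3983, 0.23, 0.1003]
tool_rot: [[0.99, 0.141, -0.004], [0.141, -0.99, 0.002], [-0.004, -0.003, -1.0]]
ft_force: [-7.0, 10.2, -12.2]
grip_width: 0.0113
gripper_force: 32.8
```

```bash
python3 -m handwheel '0 0 0 0 0 0 0.4;0 0 0 0 0 0 0.4;0 0 0 0 0 0 0.4;0 0 2 0 0 0 0.4;0 0 4 0 0 0 0.4;0 0 7 0 0 0 0;0 0 7 0 0 10 0'
```

```text
time_s: 3.82
position: [0.403, 0.2292, 0.1757]
tool_rot: [[0.965, 0.262, 0.01], [0.262, -0.965, 0.002], [0.01, 0.0, -1.0]]
ft_force: [-0.4, -1.0, 0.5]
grip_width: 0.011
gripper_force: 0.0
```

```bash
python3 -m handwheel '1 -1 0 0 0 7 0;2 -2 0 0 0 14 0;3 -4 0 0 0 21 0;4 -5 0 0 0 28 0;5.5 -7 0 0 0 35 0;5.5 -7 0 0 0 42 0;5.5 -7 0 0 0 49 0;5.5 -7 0 0 0 56 0'; python3 -m handwheel '0 0 0 0 0 7 0;0 0 0 0 0 14 0;0 0 0 0 0 21 0;0 0 0 0 0 24 0;0 0 0 0 0 24 0;0 0 0 0 0 24 0'
python3 - <<'E'
from h import *
snap('wrist','w1',scale=1.5)
s=status.observe();print(s['position'],np.round(s['tool_rot'],3).tolist(),s['ft_force'],s['time_s'])
E
```

```text
time_s: 4.48
position: [0.4562, 0.1582, 0.1711]
tool_rot: [[0.317, 0.949, 0.002], [0.949, -0.317, -0.0], [0.001, 0.002, -1.0]]
ft_force: [0.2, 0.3, -0.5]
grip_width: 0.0001
gripper_force: 0.0
time_s: 4.98
position: [0.4559, 0.1586, 0.1709]
tool_rot: [[-0.089, 0.996, 0.001], [0.996, 0.089, 0.0], [-0.0, 0.001, -1.0]]
ft_force: [-0.1, -0.3, -1.2]
grip_width: 0.0002
gripper_force: 0.0
[0.45583733 0.15858009 0.17080107] [[-0.089, 0.996, 0.001], [0.996, 0.089, -0.0], [-0.0, 0.001, -1.0]] [-0.56598045  0.05551457  1.46012606] 5.0333
```

View pics/w1.png

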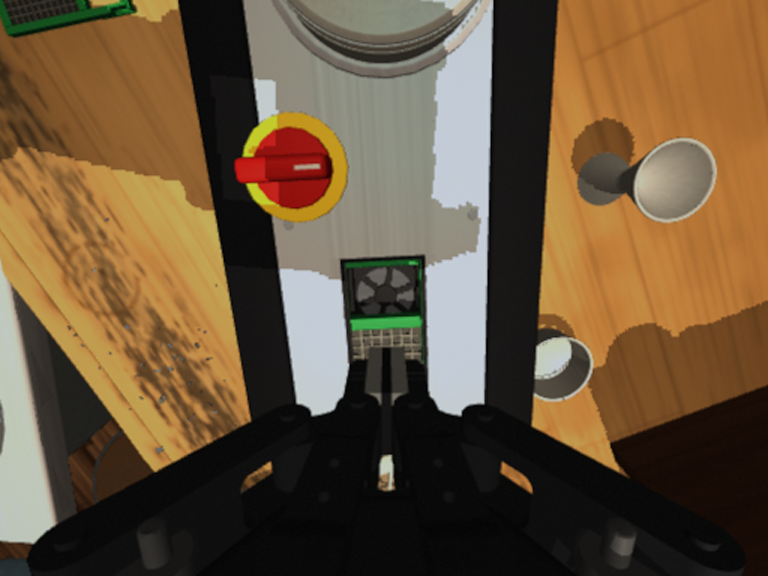

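The isolator bar now lies along the well's x, so it is off. The pull hole's front edge is at v≈318 (u 350–422), its rear edge is at about v=266, and the opening's rear corners are (342,261) and (424,256).

Run:
```python
from h import *
r=lambda u,v,z:ray('w1',u/1.5,v/1.5,z)[:2].round(4)
print('open rear',r(342,261,.0825),r(424,256,.0825)); a,b=r(350,320,.0715),r(422,316,.0715);print('front edge',a,b,(a+b)/2)
print('rear',r(385,265,.0715)); print('tip proj',proj('w1',status.observe()['position'])*1.5)
for p in ((.4559,.1586,.0715),(.4531,.176,.0715),(.458,.1424,.0715)): print(proj('w1',p)*1.5)
```

```text
open rear [0.4284 0.1793] [0.4766 0.1866]
front edge [0.4349 0.1382] [0.4812 0.1451] [0.45805 0.14165]
rear [0.4543 0.1767]
tip proj [384.75204279 364.66025298]
[384.97494026 292.83396315]
[382.97686249 265.88588844]
[385.98685553 316.89941735]
```

```bash
python3 -m handwheel '0 0 -4 0 0 3 0;0 0 -7 0 0 3 0;0 0 -8.5 0 0 3 0;0 0 -9.5 0 0 3 0;0 0 -10.1 0 0 3 0;0 0 -10.7 0 0 3 0;0 0 -10.7 0 0 3 0;0 0 -10.7 0 0 3 0'
```

```text
time_s: 5.7
position: [0.4559, 0.1587, 0.0637]
tool_rot: [[-0.143, 0.99, 0.001], [0.99, 0.143, 0.0], [-0.0, 0.001, -1.0]]
ft_force: [0.6, -0.8, 0.5]
grip_width: 0.0004
gripper_force: 0.0
```

```bash
python3 -m handwheel '0.04 -0.3 0 0 0 0 0;0.09 -0.6 0 0 0 0 0;0.11 -0.8 0 0 0 0 0;0.14 -1 0 0 0 0 0;0.17 -1.2 0 0 0 0 0;0.2 -1.4 0 0 0 0 0'
```

```text
time_s: 6.2
position: [0.4578, 0.1454, 0.0638]
tool_rot: [[-0.143, 0.99, 0.001], [0.99, 0.143, 0.002], [0.002, 0.001, -1.0]]
ft_force: [-1.1, 6.5, 3.8]
grip_width: -0.0001
gripper_force: 3.7
```

```bash
python3 -m handwheel '0.04 -0.3 0 0 0 0 0;0.1 -0.7 0 0 0 0 0;0.17 -1.2 0 0 0 0 0;0.24 -1.7 0 0 0 0 0;0.31 -2.2 0 0 0 0 0;0.39 -2.7 0 0 0 0 0'; python3 -m handwheel '0.07 -0.5 0 0 0 0 0;0.14 -1 0 0 0 0 0;0.2 -1.4 0 0 0 0 0;0.24 -1.7 0 0 0 0 0;0.24 -1.7 0 0 0 0 0;0.24 -1.7 0 0 0 0 0'
python3 - <<'E'
from h import *
snap('wrist','w2',scale=1.5)
E
```

```text
time_s: 6.7
position: [0.4616, 0.117, 0.0633]
tool_rot: [[-0.143, 0.99, 0.0], [0.99, 0.143, -0.0], [-0.0, 0.0, -1.0]]
ft_force: [0.4, 0.6, 0.9]
grip_width: 0.0001
gripper_force: 0.6
time_s: 7.2
position: [0.4639, 0.1005, 0.0633]
tool_rot: [[-0.143, 0.99, -0.0], [0.99, 0.143, -0.0], [-0.0, -0.0, -1.0]]
ft_force: [0.9, -0.6, 0.0]
grip_width: -0.0003
gripper_force: 0.0
```

View pics/w2.png

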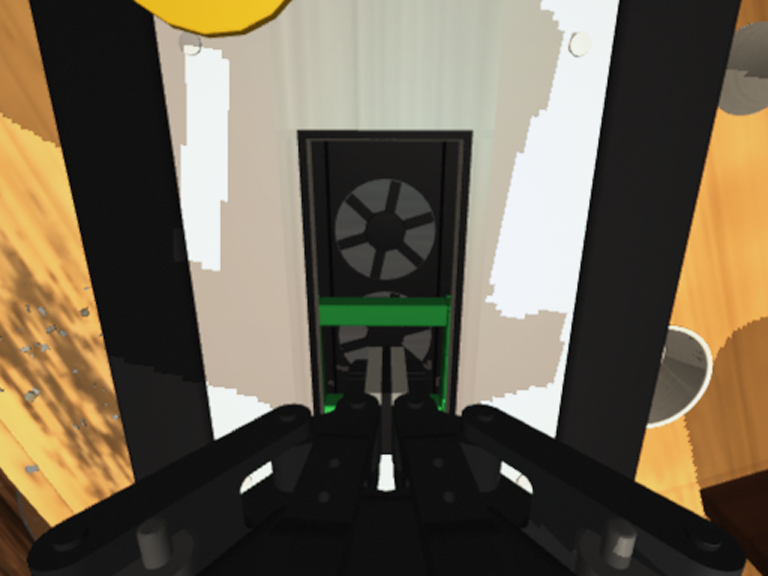

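The filter has moved out: its rear bar's back edge is at v≈297 (u 318–450), and the fingers are still in the hole.

Run:
```python
from h import *
W=np.array([.4459,.2266]);y=np.array([-.143,.990]);x=np.array([.990,.143])
def wf(p): d=p[:2]-W; return (d@x).round(4),(d@y).round(4)
for u,v in ((318,297),(450,297),(385,325),(327,396),(445,396)): print(wf(ray('w2',u/1.5,v/1.5,.0715)))
print(wf(status.observe()['position']), 'mouth',W-.173*y)
```

```text
(np.float64(-0.024), np.float64(-0.0966))
(np.float64(0.0229), np.float64(-0.0966))
(np.float64(-0.0002), np.float64(-0.1073))
(np.float64(-0.0225), np.float64(-0.1365))
(np.float64(0.0229), np.float64(-0.1365))
(np.float64(-0.0002), np.float64(-0.1273)) mouth [0.470639 0.05533 ]
```

```bash
python3 -m handwheel '-0.05 0.4 0 0 0 0 0;-0.05 0.4 2 0 0 0 0;-0.05 0.4 5 0 0 0 0;-0.05 0.4 9 0 0 0 0;1.15 -3 9 0 0 0 1;1.15 -7.9 9 0 0 0 1;1.15 -7.9 9 0 0 0 1;1.15 -7.9 9 0 0 0 1'; python3 -m handwheel '0 0 0 0 0 0 1;0 0 0 0 0 0 1'
python3 - <<'E'
from h import *
snap('wrist','w3',scale=1.5)
s=status.observe();print(s['position'],s['grip_width'],s['ft_force'])
E
```

```text
time_s: 7.92
position: [0.4755, 0.0202, 0.1533]
tool_rot: [[-0.14, 0.99, -0.0], [0.99, 0.14, -0.0], [-0.0, -0.0, -1.0]]
ft_force: [1.1, 1.3, 0.1]
grip_width: 0.0485
gripper_force: 0.0
time_s: 8.08
position: [0.4751, 0.0229, 0.1531]
tool_rot: [[-0.144, 0.99, -0.001], [0.99, 0.144, 0.0], [0.001, -0.001, -1.0]]
ft_force: [-0.8, 0.2, -0.4]
grip_width: 0.0723
gripper_force: 0.0
[0.47516852 0.02296792 0.15315885] 0.07894247657982503 [-0.11930672  0.45329151 -0.78190701]
```

View pics/w3.png

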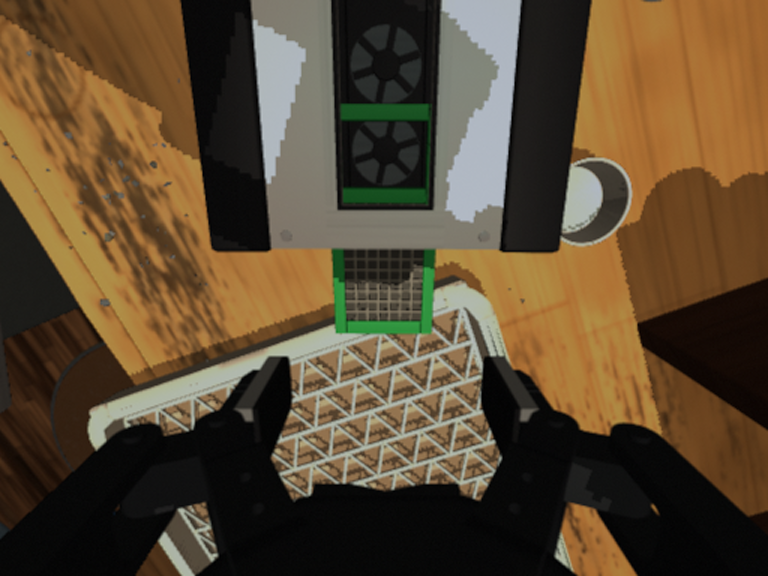

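The filter's end sticks out of the slot from v≈250 to v≈333 (u 334–434). It is centred between the fingers and clear of the tray rim.

```bash
python3 -m handwheel '0 0 -4 0 0 0 1;0 0 -7 0 0 0 1;0 0 -9 0 0 0 1;0 0 -10.5 0 0 0 1;0 0 -11 0 0 0 1;0 0 -11 0 0 0 1' 22; python3 -m handwheel '0 0 0 0 0 0 0.55;0 0 0 0 0 0 0.55;0 0 0 0 0 0 0.55;0 0 0 0 0 0 0.55;0 0 0 0 0 0 0.55;0 0 0 0 0 0 0.55' 22
```

```text
time_s: 8.63
position: [0.4749, 0.0226, 0.0425]
tool_rot: [[-0.145, 0.989, -0.002], [0.989, 0.145, 0.001], [0.001, -0.002, -1.0]]
ft_force: [1.2, 0.1, -0.1]
grip_width: 0.0853
gripper_force: 0.0
time_s: 9.13
position: [0.4759, 0.0218, 0.044]
tool_rot: [[-0.143, 0.99, 0.002], [0.99, 0.143, 0.0], [-0.0, 0.002, -1.0]]
ft_force: [0.1, 3.1, 5.9]
grip_width: 0.0595
gripper_force: 27.1
```

```bash
python3 -m handwheel '0.03 -0.2 0.1 0 0 0 0.5;0.06 -0.4 0.1 0 0 0 0.5;0.09 -0.6 0.1 0 0 0 0.5;0.11 -0.8 0.1 0 0 0 0.5;0.11 -0.8 0.1 0 0 0 0.5' 30
```

```text
time_s: 9.55
position: [0.4766, 0.0131, 0.0442]
tool_rot: [[-0.143, 0.99, -0.0], [0.99, 0.143, -0.0], [-0.0, -0.0, -1.0]]
ft_force: [0.2, -0.5, -0.2]
grip_width: 0.0589
gripper_force: 32.3
```

```bash
python3 -m handwheel '0.03 -0.2 0 0 0 0 0.5;0.06 -0.4 0 0 0 0 0.5;0.09 -0.6 0 0 0 0 0.5;0.09 -0.6 0 0 0 0 0.5'
```

```text
time_s: 9.88
position: [0.4771, 0.008, 0.0441]
tool_rot: [[-0.142, 0.99, -0.001], [0.99, 0.142, 0.002], [0.002, -0.001, -1.0]]
ft_force: [0.6, 4.2, -0.6]
grip_width: 0.0593
gripper_force: 32.4
```

```bash
python3 -m handwheel '0.03 -0.2 0 0 0 0 0.5;0.06 -0.4 0 0 0 0 0.5;0.09 -0.6 0 0 0 0 0.5;0.09 -0.6 0 0 0 0 0.5'
```

```text
time_s: 10.22
position: [0.4756, 0.006, 0.0433]
tool_rot: [[-0.142, 0.99, -0.006], [0.99, 0.142, 0.009], [0.01, -0.005, -1.0]]
ft_force: [-2.5, 30.8, -1.6]
grip_width: 0.0587
gripper_force: 33.1
```

Met the stop at 31 N, so I'm easing off.

```bash
python3 -m handwheel '-0.04 0.4 0 0 0 0 0.5;-0.07 0.7 0 0 0 0 0.5;-0.07 0.7 0 0 0 0 0.5'
```

```text
time_s: 10.47
position: [0.4776, 0.0089, 0.0443]
tool_rot: [[-0.144, 0.99, 0.0], [0.99, 0.144, -0.0], [-0.0, -0.0, -1.0]]
ft_force: [0.7, 0.6, -0.8]
grip_width: 0.0594
gripper_force: 33.2
```

```bash
python3 -m handwheel '0 0 0.1 0 0 0 0.5;0 0 0.2 0 0 0 0.5;0 0 0.25 0 0 0 0.5;0 0 0.25 0 0 0 0.5' 45;python3 -m handwheel '0 0 0.05 0 0 0 0.5;0 0 0.05 0 0 0 0.5;0 0 0.05 0 0 0 0.5'
```

```text
time_s: 10.8
position: [0.4776, 0.0083, 0.0468]
tool_rot: [[-0.143, 0.99, -0.0], [0.99, 0.143, -0.0], [-0.0, -0.0, -1.0]]
ft_force: [0.2, 0.5, -3.4]
grip_width: 0.0588
gripper_force: 52.9
time_s: 11.05
position: [0.4777, 0.0084, 0.0473]
tool_rot: [[-0.143, 0.99, 0.0], [0.99, 0.143, -0.0], [-0.0, -0.0, -1.0]]
ft_force: [0.7, -1.8, -3.3]
grip_width: 0.0586
gripper_force: 52.8
```

```bash
python3 -m handwheel '0 0 0.05 0 0 0 0.5;0 0 0.1 0 0 0 0.5;0 0 0.1 0 0 0 0.5;0 0 0.1 0 0 0 0.5'; python3 -c "
from h import *
print(status.observe()['wrist_torque'])"
```

```text
time_s: 11.38
position: [0.4777, 0.0086, 0.0484]
tool_rot: [[-0.143, 0.99, 0.0], [0.99, 0.143, -0.0], [-0.0, 0.0, -1.0]]
ft_force: [1.2, -1.9, -5.2]
grip_width: 0.0592
gripper_force: 52.7
[-0.79768815 -0.14882718 -0.05426087]
```

```bash
python3 -m handwheel '0.01 -0.1 0 0 0 0 0.5;0.03 -0.2 0 0 0 0 0.5;0.04 -0.3 0 0 0 0 0.5;0.04 -0.3 0 0 0 0 0.5'
```

```text
time_s: 11.72
position: [0.4777, 0.006, 0.0482]
tool_rot: [[-0.143, 0.99, -0.001], [0.99, 0.143, 0.001], [0.001, -0.001, -1.0]]
ft_force: [-0.6, 3.7, -3.0]
grip_width: 0.0591
gripper_force: 52.8
```

```bash
python3 -m handwheel '0.02 -0.1 0 0 0 0 0.5;0.03 -0.2 0 0 0 0 0.5;0.03 -0.2 0 0 0 0 0.5'
```

```text
time_s: 11.97
position: [0.4781, 0.0037, 0.0483]
tool_rot: [[-0.143, 0.99, -0.001], [0.99, 0.143, 0.0], [0.0, -0.001, -1.0]]
ft_force: [-0.3, 3.6, -3.6]
grip_width: 0.0587
gripper_force: 52.8
```

```bash
python3 -m handwheel '0.03 -0.2 0 0 0 0 0.5;0.06 -0.4 0 0 0 0 0.5;0.06 -0.4 0 0 0 0 0.5'
```

```text
time_s: 12.22
position: [0.479, -0.0008, 0.0483]
tool_rot: [[-0.143, 0.99, 0.0], [0.99, 0.143, -0.0], [-0.0, -0.0, -1.0]]
ft_force: [-0.7, 1.8, -3.5]
grip_width: 0.0588
gripper_force: 52.8
```

```bash
python3 -m handwheel '0.03 -0.2 0 0 0 0 0.5;0.06 -0.4 0 0 0 0 0.5;0.09 -0.6 0 0 0 0 0.5;0.09 -0.6 0 0 0 0 0.5'
```

```text
time_s: 12.55
position: [0.4801, -0.007, 0.0483]
tool_rot: [[-0.143, 0.99, 0.0], [0.99, 0.143, -0.001], [-0.001, 0.0, -1.0]]
ft_force: [0.2, -0.9, -5.1]
grip_width: 0.0587
gripper_force: 52.8
```

```bash
python3 -m handwheel '0.06 -0.4 0 0 0 0 0.5;0.11 -0.8 0 0 0 0 0.5;0.17 -1.2 0 0 0 0 0.5;0.23 -1.6 0 0 0 0 0.5;0.23 -1.6 0 0 0 0 0.5'
```

```text
time_s: 12.97
position: [0.4823, -0.0233, 0.0483]
tool_rot: [[-0.143, 0.99, 0.0], [0.99, 0.143, -0.001], [-0.001, 0.0, -1.0]]
ft_force: [0.0, -2.1, -4.3]
grip_width: 0.0587
gripper_force: 52.8
```

```bash
python3 -m handwheel '0.06 -0.4 0 0 0 0 0.5;0.11 -0.8 0 0 0 0 0.5;0.17 -1.2 0 0 0 0 0.5;0.23 -1.6 0 0 0 0 0.5;0.23 -1.6 0 0 0 0 0.5'
```

```text
time_s: 13.38
position: [0.4846, -0.0392, 0.0483]
tool_rot: [[-0.143, 0.99, 0.0], [0.99, 0.143, -0.001], [-0.001, 0.0, -1.0]]
ft_force: [0.0, -2.1, -5.5]
grip_width: 0.0591
gripper_force: 52.8
```

```bash
python3 -m handwheel '0.06 -0.4 0 0 0 0 0.5;0.11 -0.8 0 0 0 0 0.5;0.17 -1.2 0 0 0 0 0.5;0.23 -1.6 0 0 0 0 0.5;0.29 -2.0 0 0 0 0 0.5;0.34 -2.4 0 0 0 0 0.5;0.43 -3 0 0 0 0 0.5;0.43 -3 0 0 0 0 0.5'
python3 - <<'E'
from h import *
snap('wrist','w4',scale=1.5)
E
```

```text
time_s: 14.05
position: [0.4892, -0.0695, 0.0485]
tool_rot: [[-0.143, 0.99, 0.001], [0.99, 0.143, -0.001], [-0.001, 0.001, -1.0]]
ft_force: [-0.7, 0.7, -1.0]
grip_width: 0.0589
gripper_force: 53.2
```

View pics/w4.png

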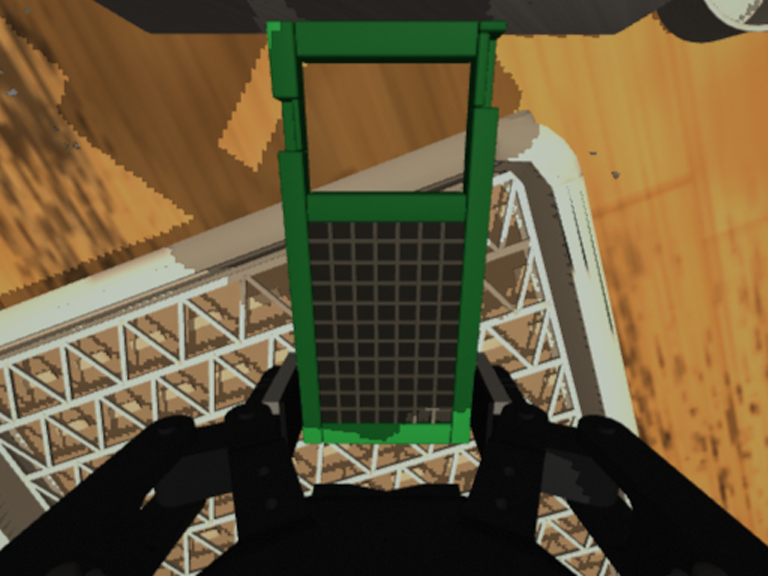

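The filter is wholly out and level (rear end at v≈25, front end at v≈440). The fingertips reach about 12 mm below it, so I can't lower it onto the tray floor with this grip. I'll rest it on the deck with its gripped end overhanging the face and take a shallower hold.

```bash
python3 -m handwheel '0 0 1.5 0 0 0 0.5;0 0 3 0 0 0 0.5;0 0 4 0 0 0 0.5;-0.3 2 4 0 0 0 0.5;-0.7 4.5 4 0 0 0 0.5;-1.1 7 4 0 0 0 0.5;-1.4 9 4 0 0 0 0.5;-1.6 10.8 4 0 0 0 0.5'; python3 -m handwheel '0 0 -0.5 0 0 0 0.5;0 0 -1 0 0 0 0.5;0 0 -1.4 0 0 0 0.5;0 0 -1.6 0 0 0 0.5;0 0 -1.7 0 0 0 0.5;0 0 -1.7 0 0 0 0.5'
```

```text
time_s: 14.77
position: [0.4721, 0.0411, 0.0884]
tool_rot: [[-0.144, 0.99, -0.0], [0.99, 0.144, 0.0], [0.0, -0.0, -1.0]]
ft_force: [0.6, 0.2, -1.1]
grip_width: 0.0585
gripper_force: 53.2
time_s: 15.27
position: [0.4727, 0.0391, 0.071]
tool_rot: [[-0.142, 0.99, -0.001], [0.99, 0.142, 0.0], [0.0, -0.001, -1.0]]
ft_force: [-0.3, -0.3, -0.4]
grip_width: 0.0588
gripper_force: 53.2
```

```bash
python3 -m handwheel '0 0 -0.1 0 0 0 0.5;0 0 -0.2 0 0 0 0.5;0 0 -0.2 0 0 0 0.5' 30;  python3 -m handwheel '0 0 -0.1 0 0 0 0.5;0 0 -0.1 0 0 0 0.5'; python3 -m handwheel '0 0 -0.1 0 0 0 0.5;0 0 -0.1 0 0 0 0.5'
```

```text
time_s: 15.52
position: [0.4727, 0.0395, 0.0692]
tool_rot: [[-0.143, 0.99, -0.0], [0.99, 0.143, -0.0], [0.0, -0.0, -1.0]]
ft_force: [-1.1, 0.3, -1.3]
grip_width: 0.0588
gripper_force: 53.2
time_s: 15.68
position: [0.4727, 0.0397, 0.0682]
tool_rot: [[-0.143, 0.99, -0.0], [0.99, 0.143, -0.0], [0.0, -0.0, -1.0]]
ft_force: [-0.9, 0.1, -0.7]
grip_width: 0.0585
gripper_force: 53.2
time_s: 15.85
position: [0.4728, 0.0397, 0.0676]
tool_rot: [[-0.143, 0.99, 0.0], [0.99, 0.143, -0.0], [-0.0, 0.0, -1.0]]
ft_force: [-0.6, -0.2, 3.9]
grip_width: 0.0591
gripper_force: 53.7
```

```bash
python3 -m handwheel '0 0 0 0 0 0 0.8;0 0 0 0 0 0 0.8;0 0 0 0 0 0 0.8;0 0 0 0 0 0 0.8'
python3 - <<'E'
from h import *
snap('wrist','w5',scale=1.5)
E
```

```text
time_s: 16.18
position: [0.4727, 0.0397, 0.0673]
tool_rot: [[-0.143, 0.99, -0.0], [0.99, 0.143, 0.0], [0.0, -0.0, -1.0]]
ft_force: [0.9, 0.1, 1.0]
grip_width: 0.0685
gripper_force: 0.0
```

View pics/w5.png

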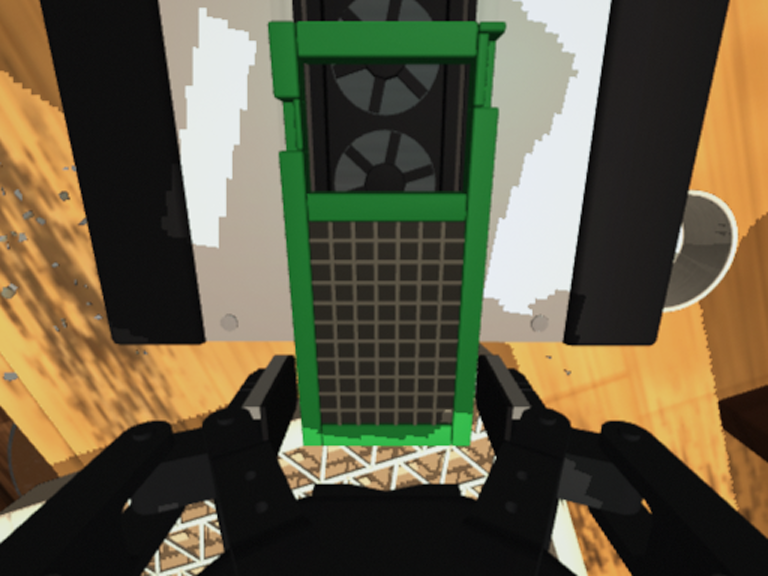

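The filter lies flat on the deck. The deck edge is at v≈343, its front end overhangs to v≈445, and the pads are just outside the face. Next I raise the fingers 10 mm and regrip.

```bash
python3 -m handwheel '0 0 0.5 0 0 0 0.8;0 0 1.03 0 0 0 0.8;0 0 1.03 0 0 0 0.8;0 0 1.03 0 0 0 0.5;0 0 1.03 0 0 0 0.5;0 0 1.03 0 0 0 0.5;0 0 1.03 0 0 0 0.5;0 0 1.03 0 0 0 0.5' 45; python3 -m handwheel '0 0 0 0 0 0 0.5;0 0 0.3 0 0 0 0.5;0 0 0.7 0 0 0 0.5;0 0 1.2 0 0 0 0.5;0 0 1.7 0 0 0 0.5;0 0 2 0 0 0 0.5;0 0 2 0 0 0 0.5'
```

```text
time_s: 16.9
position: [0.4732, 0.0396, 0.0783]
tool_rot: [[-0.143, 0.99, 0.002], [0.99, 0.143, -0.0], [-0.0, 0.002, -1.0]]
ft_force: [0.4, 0.8, 7.2]
grip_width: 0.0584
gripper_force: 49.1
time_s: 17.48
position: [0.473, 0.0396, 0.0984]
tool_rot: [[-0.143, 0.99, 0.001], [0.99, 0.143, -0.0], [-0.0, 0.001, -1.0]]
ft_force: [0.6, -0.6, -0.5]
grip_width: 0.0585
gripper_force: 48.3
```

```bash
python3 -m handwheel '0 -2 0 0 0 0 0.5;-0.1 -5 0 0 0 0 0.5;-0.2 -8.5 0 0 0 0 0.5;-0.3 -12 0 0 0 0 0.5;-0.4 -15.5 0 0 0 0 0.5;-0.4 -19 0 0 0 0 0.5;-0.4 -22 0 0 0 0 0.5;-0.4 -23.5 0 0 0 0 0.5'; python3 -m handwheel '0 0 0 0 0 0 0.5;0 0 -1 0 0 0 0.5;0 0 -2 0 0 0 0.5;0 0 -3 0 0 0 0.5'
python3 - <<'E'
from h import *
snap('wrist','w6',scale=1.5)
E
```

```text
time_s: 18.15
position: [0.4686, -0.1986, 0.0975]
tool_rot: [[-0.141, 0.99, 0.0], [0.99, 0.141, -0.001], [-0.001, 0.0, -1.0]]
ft_force: [1.4, 1.2, -0.5]
grip_width: 0.0584
gripper_force: 48.3
time_s: 18.48
position: [0.4686, -0.1939, 0.0672]
tool_rot: [[-0.144, 0.99, -0.0], [0.99, 0.144, 0.001], [0.001, -0.0, -1.0]]
ft_force: [0.7, -0.2, -0.8]
grip_width: 0.0585
gripper_force: 48.3
```

View pics/w6.png

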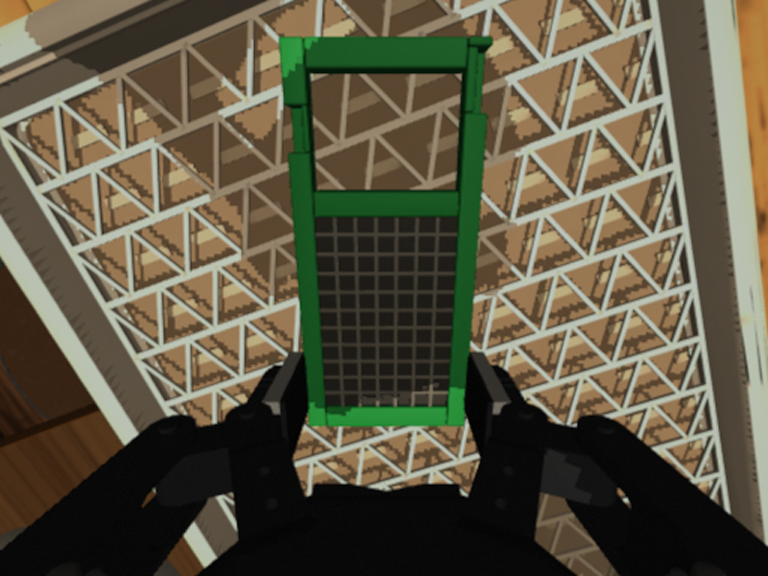

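The filter is level over the tray floor, with open floor on every side of it and the rim well clear.

```bash
python3 -m handwheel '0 0 -1.2 0 0 0 0.5;0 0 -2.4 0 0 0 0.5;0 0 -3.4 0 0 0 0.5;0 0 -4.2 0 0 0 0.5;0 0 -4.7 0 0 0 0.5;0 0 -5 0 0 0 0.5;0 0 -5.2 0 0 0 0.5;0 0 -5.2 0 0 0 0.5'; python3 -m handwheel '0 0 -0.1 0 0 0 0.5;0 0 -0.2 0 0 0 0.5;0 0 -0.2 0 0 0 0.5'
```

```text
time_s: 19.2
position: [0.4688, -0.1952, 0.0156]
tool_rot: [[-0.144, 0.99, -0.0], [0.99, 0.144, 0.0], [0.0, -0.0, -1.0]]
ft_force: [-0.6, 0.4, -0.6]
grip_width: 0.0588
gripper_force: 48.5
time_s: 19.45
position: [0.4688, -0.1954, 0.0137]
tool_rot: [[-0.143, 0.99, 0.0], [0.99, 0.143, -0.0], [-0.0, 0.0, -1.0]]
ft_force: [0.1, -0.0, -1.5]
grip_width: 0.0585
gripper_force: 48.5
```

```bash
python3 -m handwheel '0 0 -0.1 0 0 0 0.5;0 0 -0.2 0 0 0 0.5;0 0 -0.2 0 0 0 0.5'; python3 -m handwheel '0 0 -0.1 0 0 0 0.5;0 0 -0.1 0 0 0 0.5'
```

```text
time_s: 19.7
position: [0.4689, -0.1954, 0.0127]
tool_rot: [[-0.144, 0.99, 0.001], [0.99, 0.144, -0.001], [-0.001, 0.001, -1.0]]
ft_force: [-3.4, 2.6, 10.9]
grip_width: 0.0589
gripper_force: 49.8
time_s: 19.87
position: [0.4689, -0.1954, 0.0126]
tool_rot: [[-0.144, 0.99, 0.001], [0.99, 0.144, -0.001], [-0.001, 0.001, -1.0]]
ft_force: [-5.1, 4.2, 23.6]
grip_width: 0.0585
gripper_force: 51.0
```

```bash
python3 -m handwheel '0 0 0.15 0 0 0 0.5;0 0 0.2 0 0 0 0.5;0 0 0.2 0 0 0 0.5'; python3 -m handwheel '0 0 0 0 0 0 1;0 0 0 0 0 0 1;0 0 0 0 0 0 1;0 0 0 0 0 0 1;0 0 0 0 0 0 1;0 0 0 0 0 0 1'; python3 -m handwheel '0 0 1 0 0 0 1;0 0 3 0 0 0 1;0 0 6 0 0 0 1;0 0 9 0 0 0 1;0 0 12 0 0 0 1;0 0 14 0 0 0 1;0 0 14 0 0 0 1'
python3 - <<'E'
from h import *
snap('wrist','w7',scale=1);snap('scene','s7',scale=1)
a,b=[cv2.imread(f'pics/{n}7.png') for n in 'ws'];cv2.imwrite('pics/f7.png',cv2.resize(np.hstack([a,b]),(800,300)))
E
```

```text
time_s: 20.12
position: [0.4689, -0.1954, 0.0128]
tool_rot: [[-0.143, 0.99, 0.001], [0.99, 0.143, -0.0], [-0.0, 0.0, -1.0]]
ft_force: [-0.4, 0.2, 3.4]
grip_width: 0.0586
gripper_force: 49.0
time_s: 20.62
position: [0.4687, -0.1953, 0.0125]
tool_rot: [[-0.143, 0.99, -0.0], [0.99, 0.143, 0.0], [0.0, -0.0, -1.0]]
ft_force: [0.6, -0.0, 0.0]
grip_width: 0.0852
gripper_force: 0.0
time_s: 21.2
position: [0.4701, -0.1963, 0.1567]
tool_rot: [[-0.144, 0.99, 0.006], [0.99, 0.144, -0.005], [-0.005, 0.006, -1.0]]
ft_force: [0.3, -1.4, 0.2]
grip_width: 0.0849
gripper_force: 0.0
```

View pics/f7.png

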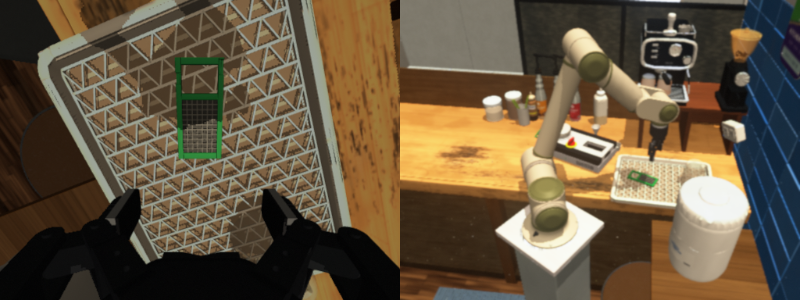

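The filter lies flat and mesh up on the tray floor (left picture, about (178–222, 58–158)), and the gripper is clear of it. The isolator is off, so I'm handing in.

```bash
python3 -m handwheel '0 0 0 0 0 0 1;0 0 0 0 0 0 1;0 0 0 0 0 0 1;0 0 0 0 0 0 1'; python3 -c "
from rig import env
print(env.close_job())"
```

```text
time_s: 21.63
position: [0.4685, -0.1952, 0.1519]
tool_rot: [[-0.143, 0.99, -0.001], [0.99, 0.143, 0.001], [0.001, -0.001, -1.0]]
ft_force: [0.1, -0.1, -1.1]
grip_width: 0.0852
gripper_force: 0.0
the job is handed in; nothing more can be done
None
```

I handed the job in at about 22 s, with no verdict returned: the isolator is off, and the filter is out and lying flat, mesh up, on the tray floor; I briefly met the anti-drop stop at 31 N (limit 40 N) before easing off and lifting over it.

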